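# Turn the recipe leaf over

## Robot

A 6-joint arm with a two-finger parallel gripper is mounted at the origin on the work surface. World frame = base frame: x ahead of the robot, y to its left, z up, the work surface at z = 0. Lengths are in m, angles in rad, forces in N, time in s.
With the tool pointing down it reaches from about 0.325 to 0.775 m from the base axis. Payload 5.5 kg.
Tool frame: the origin (TCP) lies between the finger pads; the fingertips stand 17 mm ahead of it and the grasp point (between the pads) lies 2 mm behind it; z points along the fingers, y is the direction in which the jaws open and shut (so a half turn about z gives the same grasp; the last joint's range is limited). The gripper opens to 85 mm and grips with 20 to 120 N. Pads are 22 mm wide; open, the fingers measure 114 mm over their backs; the gripper's body (76 mm by 85 mm) begins 54 mm behind the grasp point. The pads swing forward as they close: fully open they stand 13 mm farther back than shut.
Start: joints at [1.201, 0.091, 1.231, -0, 1.82, -0.057], TCP at [0.185, 0.571, 0.248] pointing down, gripper open.
Joint ranges: [-2.87, 2.87], [-0.86, 2.18], [0.17, 2.46], [-1.51, 4.65], [0.06, 2.69], [-2.65, 2.65]. Speed limits (rad/s): [2.57, 2.57, 3.01, 3.14, 3.14, 3.14].

## Interface

Orientations are given as a rotation vector (axis times angle).
In Python, from cell import arm gives the robot as it stands.
- The arm moves only by the tool play_rows, never from a script. Its argument "rows" is a list of rows, each a list of 4 numbers: the shift along the tool's x, y, z in m, then the turn about the tool's z in rad. A call has 1 to 8 rows; each row shifts and turns the commanded pose from where the row before left it, along the tool's axes as they then stand; what a row does not reach is not made up. A row lasts 1/12 s, in which the tool goes at most 41.7 mm and 7.16 degrees, less where a joint would pass 70% of its speed; a pose out of reach is approached as far as the arm can. A call with a gripper value outside its range is refused whole. "claw" is the opening, from 0 (shut) to 1 (fully open), set as the call begins (left out, the last holds). The fingers move at their own pace and stop on an object; the grip force is fixed at half the most. Time passes only in rows, so rows that do not move let the fingers close. It gives the time, the measured TCP pose, the force and the opening at its end, in the units of the state.
- arm.get_state(): the state, without advancing time (a new reading comes with each control period).
- arm.grab_frame(name): name is "scene" or "top" or "wrist"; returns (picture, depth): 420x560x3 uint8, blue, green, red; 420x560 float32, m along the optical axis (not along the pixel's ray), 0 where there is no reading.
- arm.camera_model(name): a dict with "mtx" (3x3 intrinsics, pixels), "k1" (the pictures are not rectified: a ray, as slopes to the right and down, at radius r is drawn at 1 + k1 r^2 times it, then the intrinsics apply), "view" (4x4, takes a point from world to camera coordinates). Camera axes: x right, y down, z forward; pixel columns grow to the right and rows downward; lengths in m; the calibration is good to about 2 mm. A picture is of the moment at which its call begins: read the wrist's pose just before it. camera_model takes no time and is no camera call; for the wrist camera it gives the pose at the moment of the call.
- arm.close_job(): hands the job in, once; it reports no verdict.
The state is a dict: "time_s": time; "joints": joint angles; "qd": joint speeds; "tau": joint torques, N m; "tcp_pos": TCP position; "eef_rot": TCP orientation; "wrist_force": force on the tool from outside, world axes, zero at the start; "wrist_torque": the same for the moment, N m; "opening": finger opening in m.
Only numpy, scipy, OpenCV 4.12 (cv2) and the standard library are available. Lean on these libraries where they do the work, as an engineer would, in place of code of your own. Each camera call takes 0.05 s, during which the arm holds its last target. There are 200 camera calls.

## Task

Someone left a leaf of the recipe binder on the kitchen worktop half turned. With the fingertips, gently push this stiff leaf up and over the spine and down until it lies flat on the pages at the other (left) side, so that the next recipe shows; do not grip it, slap it or press it hard. Leave the pepper mill, the mug and the timer where they stand.

Things in the scene. Friction and masses are not known exactly. Their poses are not given: they have to be found in the camera images.
- binder: open recipe binder, sage green covers 214 mm (along its x, the spine) by 316 mm (its y), fixed to the worktop. Origin: under the middle of the spine, on the worktop. Its x runs along the spine away from the robot, its y to the left page, z up. A cream stack of pages lies on each side of the spine, from 12 to 150 mm off it, 200 mm along x; its top is 18 mm above the worktop. Thin dark rings along the spine reach 35 mm above the worktop; they do not collide.
- spine (a point): middle of the hinge line of the leaf: over the binder's origin, 21.5 mm above the worktop; same axes as the binder
- leaf (a joint): angle of the turning leaf about the spine: 0 = flat on the right page stack (binder -y), 1.57 = upright, 3.14 = flat on the left stack (both ends are hard stops). Starts between 0.3 and 0.75. The hinge is stiff: the leaf stays at any angle where it is left and needs about 1 to 3 N at its outer edge to move.
- leaf_tab (a point): middle of the orange thumb tab on the outer edge of the leaf (tab 50 mm along the spine, reaching to 165 mm from the hinge line; this point is 158 mm from it). The point's z is normal to the leaf, up when the leaf lies on the right; its -y points from the spine out along the leaf.
- leaf_mid (a point): middle of the leaf board, 80 mm from the hinge line, same axes as the tab point. Board: cream-brown, rigid, 200 mm along the spine, from 10 to 150 mm off the hinge line, 5 mm thick (the hinge line runs in the middle of its thickness), 80 to 170 g, a picture on each face.
- mill_mid (a point): dark wooden pepper mill, loose, 54 mm across, 120 mm high; point at its centre, 60 mm up
- mug_mid (a point): blue mug, loose, 76 mm across plus a handle on its +y side, 85 mm high; point at its centre, 42.5 mm up
- timer_mid (a point): white round kitchen timer, loose, 72 mm across, 28 mm high; point at its centre, 14 mm up

How it is judged:
By the outcome, as a careful person would: the job done as asked, in the order asked, and still so for the second after the job is handed in, with the robot touching nothing.
It also fails if it takes over 45 s, if anything falls off the work surface, if the arm or the gripper's body presses on something with over 40 N, if the wrist force passes 120 N, or if a joint passes its speed limit or range.

## Working session

There is one attempt and no reset: what is moved stays moved. The work goes in short steps, Python scripts to look and compute and a tool call to move; the robot and the scene stay as the last step left them, time stands still between calls to the robot, and variables do not carry over. Pictures are saved under pics/ and viewed, about 8 in all and at most 12, crops included, and the job is handed in when it is done.

Besides the shell and the picture viewer there is one more tool, called after "Emit:" by a JSON object that holds its "fn" and its "kwargs". play_rows: Moves the arm, as the interface text tells. Its arguments: {"type":"object","properties":{"rows":{"type":"array","items":{"type":"array","items":{"type":"number"}}},"claw":{"type":"number"}},"required":["rows"]}

```bash
ls; mkdir -p pics
cat > h.py <<'E'
import numpy as np,cv2
from cell import arm
def w(name,px,d,m=None):
    m=m or arm.camera_model(name);K=np.array(m['mtx'],float);V=np.array(m['view'],float)
    u,v=px;z=d[int(v),int(u)]
    q=np.array([(u-K[0,2])/K[0,0],(v-K[1,2])/K[1,1]]);s=q.copy()
    for _ in range(20): s=q/(1+m['k1']*(s@s))
    return (np.linalg.inv(V)@np.array([s[0]*z,s[1]*z,z,1]))[:3]
E
python3 - <<'E'
from h import *
print(arm.get_state())
for n in("scene","top"):
    p,d=arm.grab_frame(n);cv2.imwrite(f'pics/{n}0.png',p);np.save(f'{n}0.npy',d);print(arm.camera_model(n))
E
```

```text
pics
{'time_s': 0.0, 'joints': array([ 1.20128009e+00,  9.18471116e-02,  1.23190858e+00, -1.18098694e-05,
        1.81980768e+00, -5.67109202e-02]), 'qd': array([-0.00067384,  0.00066037, -0.00099141, -0.00023894, -0.00041758,
       -0.00074089]), 'tau': array([-1.73215412e-04, -4.58723080e+01, -4.18028748e+01,  8.77063235e-05,
        1.14255634e-02, -1.40199489e-05]), 'tcp_pos': array([0.18455487, 0.57063802, 0.24714506]), 'eef_rot': array([-4.89293742e-01, -3.10284360e+00,  3.02896940e-03]), 'wrist_force': array([-0.80029061,  0.3145259 , -0.43962222]), 'wrist_torque': array([ 0.00267023, -0.06522206, -0.00783529]), 'opening': 0.08546240382492316}
{'mtx': array([[443.35885692,   0.        , 277.77694723],
       [  0.        , 443.35885692, 209.74376769],
       [  0.        ,   0.        ,   1.        ]]), 'k1': -0.010695926465789162, 'view': array([[ 0.31904145,  0.94767474, -0.01118623, -0.30421864],
       [ 0.7934041 , -0.27352382, -0.54377813, -0.42231566],
       [-0.5183845 ,  0.16461257, -0.83915446,  1.29967139],
       [ 0.        ,  0.        ,  0.        ,  1.        ]])}
{'mtx': array([[397.73168115,   0.        , 279.85687695],
       [  0.        , 397.73168115, 208.23541712],
       [  0.        ,   0.        ,   1.        ]]), 'k1': -0.11420703907487202, 'view': array([[-2.34375722e-02, -9.99725069e-01, -6.83535286e-04,
         1.21789801e-01],
       [-9.97132647e-01,  2.34259936e-02, -7.19562839e-02,
         6.41935047e-01],
       [ 7.19525133e-02, -1.00490525e-03, -9.97407553e-01,
         9.29912781e-01],
       [ 0.00000000e+00,  0.00000000e+00,  0.00000000e+00,
         1.00000000e+00]])}
```

View pics/scene0.png

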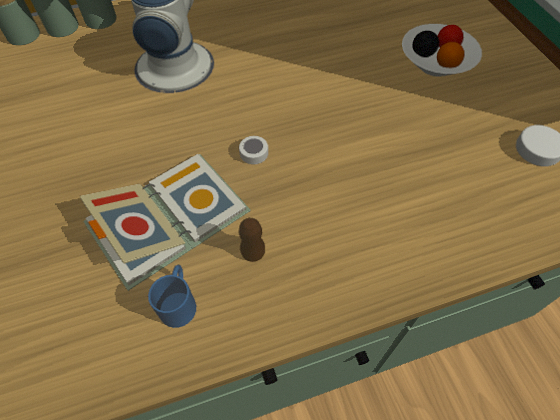

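View pics/top0.png

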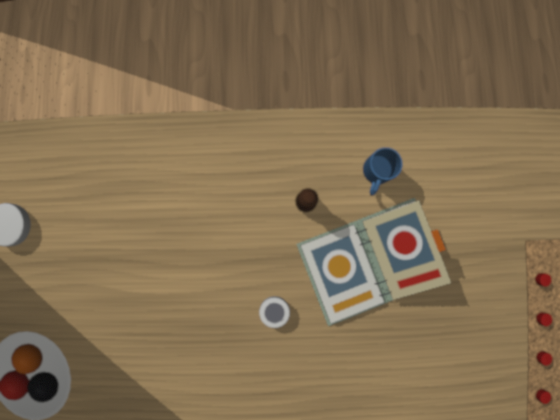

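The scene view shows the leaf tilted over the right stack, with its tab near (98,230). In the top view the binder is around (375,262), the tab at (438,240), the mill at (307,200), the mug at (384,165) and the timer at (274,313).

Run:
```python
from h import *
p=cv2.imread('pics/top0.png');cv2.imwrite('pics/topc.png',cv2.resize(p[140:340,250:470],None,fx=3.6,fy=3,interpolation=cv2.INTER_CUBIC)[:600])
d=np.load('top0.npy')
for n,px in dict(stackTL=(303,245),table=(250,250),stackm=(339,266),stacknear=(335,316),leafTR=(416,207),leafBR=(445,282),leafin=(375,225),leafin2=(397,294),leafm=(404,243),tab=(438,240),mill=(307,200),mug=(384,165),timer=(274,313)).items(): print(n,w('top',px,d).round(4))
```

```text
stackTL [0.5554 0.0533 0.0179]
table [ 0.5458  0.182  -0.0009]
stackm [ 0.5031 -0.0315  0.0195]
stacknear [ 0.3843 -0.0187  0.02  ]
leafTR [ 0.6356 -0.2021  0.0862]
leafBR [ 0.4639 -0.2631  0.0857]
leafin [ 0.5984 -0.1172  0.0393]
leafin2 [ 0.4335 -0.1662  0.033 ]
leafm [ 0.5545 -0.1783  0.062 ]
tab [ 0.5596 -0.2466  0.095 ]
mill [0.6541 0.0479 0.12  ]
mug [ 0.7474 -0.1543  0.0056]
timer [0.3972 0.1263 0.0291]
```

View pics/topc.png

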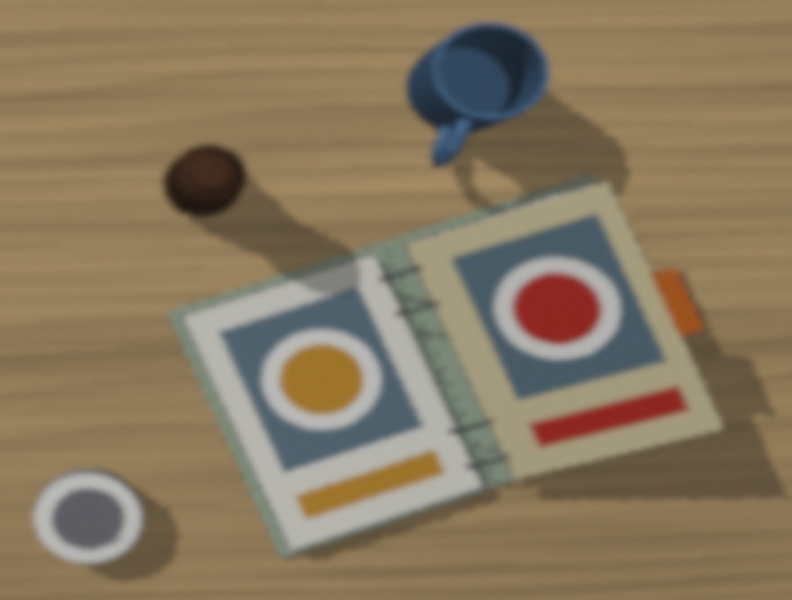

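Run:
```python
from h import *
from scipy.spatial.transform import Rotation as R
d=np.load('top0.npy');m=arm.camera_model('top')
v,u=np.mgrid[130:345,250:460];P=np.array([w('top',(a,b),d,m) for a,b in zip(u.ravel(),v.ravel())])
img=cv2.imread('pics/top0.png')[130:345,250:460].reshape(-1,3).astype(int)
poly=np.array([(380,226),(414,208),(442,281),(398,293)],np.float32)
ins=np.array([cv2.pointPolygonTest(poly,(float(a),float(b)),True)>1.5 for a,b in zip(u.ravel(),v.ravel())])
Q=P[ins];A=np.c_[Q[:,:2],np.ones(len(Q))];c=np.linalg.lstsq(A,Q[:,2],rcond=None)[0]
r=Q[:,2]-A@c;print('n',len(Q),'rms',r.std())
g=c[:2];th=np.arctan(np.hypot(*g));out=g/np.hypot(*g);by=-out;bx=np.array([by[1],-by[0]]);print('theta',th,'yaw',np.arctan2(bx[1],bx[0]),'bx',bx,'by',by)
# stack left rectangle: pixels with z~0.018 and bright grey
hs=(img.min(1)>90)&(abs(P[:,2]-.018)<.005)&(u.ravel()<395)
S=P[:,:2][hs];print('left stack bx',np.percentile(S@bx,[1,99]),'by',np.percentile(S@by,[1,99]))
L=P[:,:2][ins];
# where leaf midplane hits z=.0215
n=np.array([-np.sin(th),np.cos(th)])  # (out,z)
# top surface: z=c.(x,y)+c2 ; hinge out coordinate o_h: top surface 2.5mm along normal
oh=((.0215+.0025/np.cos(th))-c[2])/np.hypot(*g);print('spine by (leaf plane)',-oh)
t=(img[:,2]>150)&(img[:,0]<70)&(img[:,1]<130)&(u.ravel()>425);T=P[t];print('tab n',t.sum(),'bx',np.percentile(T[:,:2]@bx,[3,50,97]),'by',np.percentile(T[:,:2]@by,[3,97]),'z',np.percentile(T[:,2],[3,50,97]))
mug=P[(P[:,2]>.075)&(P[:,0]>.66)&(P[:,1]<-.05)];print('mug rim',mug.min(0),mug.max(0))
ml=P[(P[:,2]>.1)&(P[:,1]>0)];print('mill',ml.min(0),ml.max(0))
for n_,q in dict(mug=(mug.min(0)+mug.max(0))/2,mill=(ml.min(0)+ml.max(0))/2).items(): print(n_,q[:2]@bx,q[:2]@by)
```

```text
n 2735 rms 0.05488560785291953
theta 0.7958951569814205 yaw -3.075949908205345 bx [-0.99784629 -0.06559561] by [ 0.06559561 -0.99784629]
left stack bx [-0.59003898 -0.3771124 ] by [-0.01751139  0.15669271]
spine by (leaf plane) 0.26373544931775744
tab n 108 bx [-0.56310268 -0.54248434 -0.52184937] by [0.27343328 0.28945687] z [0.089771   0.09410315 0.09820733]
mug rim [ 0.68885857 -0.17579798  0.0750115 ] [ 0.77571244 -0.10023474  0.08802902]
mill [0.57603929 0.02441148 0.10006561] [0.67985794 0.10765282 0.97377654]
mug -0.7216551081023873 0.1857538295429583
mill -0.6309276144117788 -0.02469926512740864
```

Run:
```python
from h import *
d=np.load('top0.npy');m=arm.camera_model('top')
v,u=np.mgrid[130:345,250:460];u=u.ravel();v=v.ravel();P=np.array([w('top',(a,b),d,m) for a,b in zip(u,v)])
img=cv2.imread('pics/top0.png')[v,u].astype(int);ok=(d[v,u]>0)&(P[:,2]<.2)
poly=np.array([(380,226),(414,208),(442,281),(398,293)],np.float32)
ins=ok&np.array([cv2.pointPolygonTest(poly,(float(a),float(b)),True)>1.5 for a,b in zip(u,v)])
Q=P[ins]
for _ in range(6):
    A=np.c_[Q[:,:2],np.ones(len(Q))];c=np.linalg.lstsq(A,Q[:,2],rcond=None)[0];r=abs(Q[:,2]-A@c);Q=Q[r<max(3*np.median(r),.002)]
print('n',len(Q),r.std())
g=c[:2];th=np.arctan(np.hypot(*g));print('theta',th,'yaw plane',np.arctan2(g[0],-g[1]))
hs=ok&(img.min(1)>90)&(abs(P[:,2]-.018)<.006)&(u<395)&(v>220)&(u>295);S=P[hs][:,:2]
rc=cv2.minAreaRect((S*1000).astype(np.float32));print('stack rect',rc,cv2.boxPoints(rc))
yaw=np.arctan2(g[0],-g[1])
bx=np.array([np.cos(yaw),np.sin(yaw)]);by=np.array([-bx[1],bx[0]]);print('leftstack bx',np.percentile(S@bx,[1,99]),'by',np.percentile(S@by,[1,99]))
k=np.hypot(*g);print('spine by',-((.0215+.0025/np.cos(th))-c[2])/k)
t=ok&(img[:,2]>150)&(img[:,0]<70)&(img[:,1]<130)&(u>425);T=P[t];print('tab n',t.sum(),'bx',np.percentile(T[:,:2]@bx,[3,50,97]),'by',np.percentile(T[:,:2]@by,[3,97]),'z',np.percentile(T[:,2],[3,50,97]))
for n,q in dict(mug=P[ok&(P[:,2]>.075)&(P[:,0]>.67)&(P[:,1]<-.05)],mill=P[ok&(P[:,2]>.1)&(P[:,2]<.13)&(P[:,1]>0)]).items():
    o=(np.percentile(q,2,0)+np.percentile(q,98,0))/2;print(n,o,'binder',o[:2]@bx,o[:2]@by)
```

```text
n 2556 0.0009019194140691357
theta 0.4583922603913873 yaw plane 0.3535907991249279
stack rect ((488.3990173339844, -49.52323913574219), (199.76124572753906, 163.95968627929688), 19.574451446533203) [[ 366.82498    -5.744419]
 [ 421.75665  -160.22836 ]
 [ 609.973     -93.30206 ]
 [ 555.0414     61.181885]]
leftstack bx [0.34366051 0.53986484] by [-0.27215842 -0.13522793]
spine by -0.28298179033553045
tab n 107 bx [0.41935995 0.44026059 0.46077492] by [-0.42942471 -0.41933342] z [0.08976798 0.09409469 0.09797429]
mug [ 0.73744366 -0.13734222  0.08132336] binder 0.6442646778806185 -0.3841992450942196
mill [0.65974516 0.04537636 0.11147898] binder 0.6346426865547176 -0.18587992068538517
```

Emit:
{"fn": "play_rows", "kwargs": {"rows": [[0, 0, 0, 0.114], [0, 0, 0, 0.114], [0, 0, 0, 0.114], [0, 0, 0, 0.114], [0, 0, 0, 0.114], [0, 0, 0, 0.114], [0, 0, 0, 0.114], [0, 0, 0, 0.114]], "claw": 0}}

```text
time_s: 0.77
tcp_pos: [0.1846, 0.5708, 0.2476]
eef_rot: [1.813, 2.565, -0.002]
wrist_force: [0.1, 0.1, -0.2]
opening: -0.0001
```

Emit:
{"fn": "play_rows", "kwargs": {"rows": [[-0.038, 0.003, 0, 0], [-0.038, 0.003, 0, 0], [-0.038, 0.003, 0, 0], [-0.038, 0.003, 0, 0], [-0.038, 0.003, 0, 0], [-0.038, 0.003, 0, 0], [-0.038, 0.003, 0, 0], [-0.038, 0.003, 0, 0]]}}

```text
time_s: 1.43
tcp_pos: [0.3104, 0.2913, 0.2479]
eef_rot: [1.805, 2.571, -0.001]
wrist_force: [0.9, -0.4, 0.1]
opening: 0.0002
```

Emit:
{"fn": "play_rows", "kwargs": {"rows": [[-0.038, 0.003, 0, 0], [-0.038, 0.003, 0, 0], [-0.038, 0.003, 0, 0], [-0.038, 0.003, 0, 0], [-0.038, 0.003, 0, 0], [-0.038, 0.003, 0, 0], [-0.038, 0.003, 0, 0], [-0.038, 0.003, 0, 0]]}}

```text
time_s: 2.1
tcp_pos: [0.4362, 0.0133, 0.248]
eef_rot: [-1.806, -2.57, -0.0]
wrist_force: [0.6, 0.2, -0.1]
opening: -0.0001
```

Emit:
{"fn": "play_rows", "kwargs": {"rows": [[-0.038, 0.003, 0, 0], [-0.038, 0.003, 0, 0], [-0.038, 0.003, 0, 0], [-0.038, 0.003, 0, 0], [-0.038, 0.003, 0, 0], [-0.038, 0.003, 0, 0], [-0.038, 0.003, 0, 0], [-0.038, 0.003, 0, 0]]}}

```text
time_s: 2.77
tcp_pos: [0.562, -0.2645, 0.2475]
eef_rot: [-1.806, -2.57, 0.0]
wrist_force: [0.3, 0.3, 0.1]
opening: 0.0001
```

```bash
cat >> h.py <<'E'
YAW=.347;SP=np.array([.513,-.1134]);BX=np.array([np.cos(YAW),np.sin(YAW)]);BY=np.array([-BX[1],BX[0]])
def st():
    from scipy.spatial.transform import Rotation as R
    s=arm.get_state();t=s['tcp_pos'];M=R.from_rotvec(s['eef_rot']).as_matrix();f=s['wrist_force']
    print('t',round(s['time_s'],2),'binder x,y',((t[:2]-SP)@BX).round(4),((t[:2]-SP)@BY).round(4),'tipz',(t[2]-.017).round(4),'toolx yaw',np.degrees(np.arctan2(M[1,0],M[0,0])).round(1),'F b',(f[:2]@BX).round(1),(f[:2]@BY).round(1),f[2].round(1),'open',s['opening'].round(4),'z',M[:,2].round(3))
E
python3 -c "from h import *;st()"
```

```text
Traceback (most recent call last):
  File "h.py", line 13, in st
    print('t',round(s['time_s'],2),'binder x,y',((t[:2]-SP)@BX).round(4),((t[:2]-SP)@BY).round(4),'tipz',(t[2]-.017).round(4),'toolx yaw',np.degrees(np.arctan2(M[1,0],M[0,0])).round(1),'F b',(f[:2]@BX).round(1),(f[:2]@BY).round(1),f[2].round(1),'open',s['opening'].round(4),'z',M[:,2].round(3))
                                                                                                                                                                                                                                                            ^^^^^^^^^^^^^^^^^^
AttributeError: 'float' object has no attribute 'round'
```

Emit:
{"fn": "play_rows", "kwargs": {"rows": [[-0.023, 0.003, 0, 0], [-0.023, 0.002, 0, 0], [0, 0, 0.03, 0], [0, 0, 0.03, 0], [0, 0, 0.03, 0], [0, 0, 0.03, 0], [0, 0, 0, 0]]}}

```text
time_s: 3.35
tcp_pos: [0.5788, -0.3025, 0.1189]
eef_rot: [-1.798, -2.559, 0.002]
wrist_force: [-0.5, 0.6, -1.8]
opening: -0.0005
```

```bash
sed -i "s/s\['opening'\].round(4)/round(float(s['opening']),4)/" h.py
python3 - <<'E'
from h import *
st()
p,d=arm.grab_frame('top');q,_=arm.grab_frame('scene')
cv2.imwrite('pics/a.png',np.hstack([cv2.resize(p[130:330,300:500],(400,400)),cv2.resize(q[150:330,40:220],(400,400))]))
E
```

```text
t 3.35 binder x,y -0.0024 -0.2002 tipz 0.1019 toolx yaw 109.8 F b -0.3 0.7 -1.8 open -0.0005 z [-0.012  0.007 -1.   ]
```

View pics/a.png

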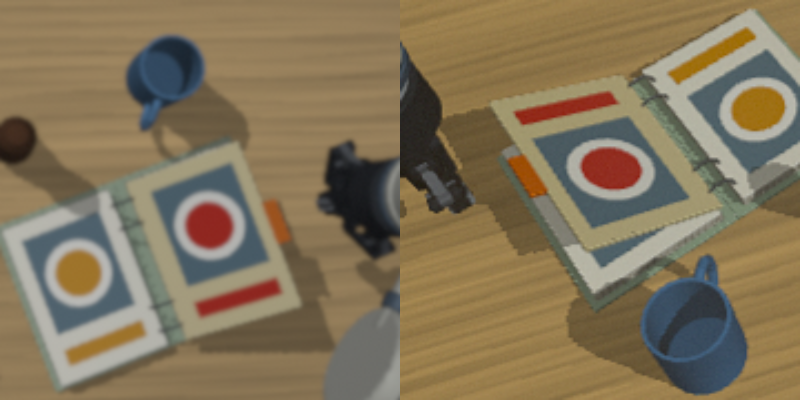

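The gripper stands just outside the orange tab and the leaf hasn't moved yet. I'll lower the fingers and bring them in until they almost touch it.

Emit:
{"fn": "play_rows", "kwargs": {"rows": [[0, 0, 0.03, 0], [0, 0, 0.03, 0], [0, 0, 0, 0], [0.013, 0, 0, 0], [0.013, 0, 0, 0], [0.01, 0, 0, 0], [0, 0, 0, 0], [0, 0, 0, 0]]}}

```text
time_s: 4.12
tcp_pos: [0.5707, -0.2706, 0.0709]
eef_rot: [1.803, 2.569, 0.0]
wrist_force: [0.7, 0.3, 0.4]
opening: -0.0002
```

```bash
python3 -c "from h import *;st()"
```

```text
t 4.12 binder x,y 0.0008 -0.1674 tipz 0.0539 toolx yaw 109.9 F b 0.8 0.1 0.4 open -0.0002 z [ 0.003 -0.002 -1.   ]
```

Emit:
{"fn": "play_rows", "kwargs": {"rows": [[0, 0, 0.01, 0], [0.006, 0, 0, 0], [0.004, 0, -0.004, 0], [0.003, 0, -0.007, 0], [0.003, 0, -0.007, 0], [0.003, 0, -0.007, 0], [0.003, 0, -0.007, 0]]}}

```text
time_s: 4.7
tcp_pos: [0.5618, -0.2493, 0.0897]
eef_rot: [-1.805, -2.569, 0.0]
wrist_force: [0.5, -0.8, -0.2]
opening: 0.0
```

```bash
cat >> h.py <<'E'
def leaf():
    "leaf angle from top depth: points within the spine-length strip, above the pages"
    p,d=arm.grab_frame('top');m=arm.camera_model('top');o=[]
    for v in range(140,330,2):
        for u in range(290,480,2):
            if d[v,u]>0:
                q=w('top',(u,v),d,m);a=(q[:2]-SP)@BX;b=(q[:2]-SP)@BY
                if .05<abs(a)<.095 and q[2]<.25 and np.hypot(b,q[2]-.0215)<.158 and abs(b)>.0: o.append((b,q[2]-.0215))
    o=np.array(o);h=o[o[:,1]>.008];an=np.arctan2(h[:,1],-h[:,0]);r=np.hypot(*h.T);k=r>.06
    print('leaf n',k.sum(),'angle pct',np.percentile(an[k],[10,50,90]).round(3) if k.sum() else None);return p
E
python3 -c "
from h import *
st();leaf()"
```

```text
t 4.7 binder x,y -0.0004 -0.1444 tipz 0.0727 toolx yaw 109.8 F b 0.2 -0.9 -0.2 open 0.0 z [-0.002  0.001 -1.   ]
leaf n 387 angle pct [0.701 0.718 0.739]
```

Emit:
{"fn": "play_rows", "kwargs": {"rows": [[0.005, 0, -0.006, 0], [0.007, 0, -0.006, 0], [0.007, 0, -0.006, 0], [0.007, 0, -0.006, 0], [0.008, 0, -0.006, 0], [0.008, 0, -0.005, 0], [0.008, 0, -0.005, 0], [0.008, 0, -0.004, 0]]}}

```text
time_s: 5.42
tcp_pos: [0.5424, -0.194, 0.1349]
eef_rot: [1.805, 2.571, 0.0]
wrist_force: [0.1, -1.4, -0.0]
opening: -0.0001
```

```bash
python3 -c "
from h import *
st();leaf()"
```

```text
t 5.42 binder x,y 0.0002 -0.0858 tipz 0.1179 toolx yaw 109.8 F b -0.4 -1.4 -0.0 open -0.0001 z [ 0.  0. -1.]
leaf n 290 angle pct [1.154 1.169 1.186]
```

Emit:
{"fn": "play_rows", "kwargs": {"rows": [[0.009, 0, -0.005, 0], [0.009, 0, -0.005, 0], [0.009, 0, -0.005, 0], [0.009, 0, -0.004, 0], [0.009, 0, -0.003, 0], [0.009, 0, -0.002, 0], [0.009, 0, -0.001, 0], [0.006, 0, 0, 0]]}}

```text
time_s: 6.13
tcp_pos: [0.519, -0.1291, 0.1597]
eef_rot: [1.805, 2.571, 0.0]
wrist_force: [0.3, -1.4, -0.1]
opening: -0.0001
```

```bash
python3 -c "
from h import *
st();cv2.imwrite('pics/b.png',np.hstack([cv2.resize(leaf()[130:330,290:490],(400,400)),cv2.resize(arm.grab_frame('scene')[0][130:330,40:240],(400,400))]))"
```

```text
t 6.13 binder x,y 0.0003 -0.0168 tipz 0.1427 toolx yaw 109.9 F b -0.2 -1.4 -0.1 open -0.0001 z [ 0.  0. -1.]
leaf n 117 angle pct [1.579 1.599 1.612]
```

View pics/b.png

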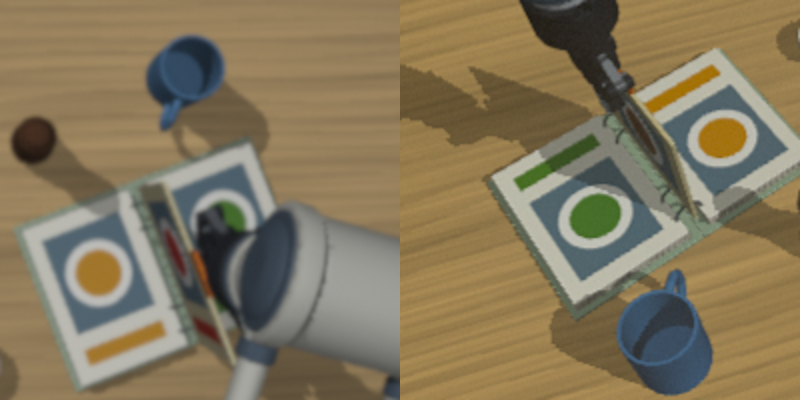

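Emit:
{"fn": "play_rows", "kwargs": {"rows": [[0.009, 0, 0.001, 0], [0.009, 0, 0.001, 0], [0.009, 0, 0.001, 0], [0.011, 0, 0.003, 0], [0.011, 0, 0.003, 0], [0.007, 0, 0.004, 0], [0.007, 0, 0.004, 0], [0.007, 0, 0.004, 0]]}}

```text
time_s: 6.9
tcp_pos: [0.4952, -0.0634, 0.1379]
eef_rot: [1.805, 2.571, 0.0]
wrist_force: [1.1, -0.9, 0.7]
opening: 0.0002
```

```bash
python3 -c "
from h import *
st();leaf()"
```

```text
t 6.9 binder x,y 0.0003 0.053 tipz 0.1209 toolx yaw 109.8 F b 0.7 -1.2 0.7 open 0.0002 z [ 0.  0. -1.]
leaf n 103 angle pct [2.121 2.143 2.157]
```

Emit:
{"fn": "play_rows", "kwargs": {"rows": [[0.007, 0, 0.004, 0], [0.007, 0, 0.005, 0], [0.007, 0, 0.005, 0], [0.005, 0, 0.006, 0], [0.005, 0, 0.006, 0], [0.005, 0, 0.006, 0], [0.004, 0, 0.008, 0], [0.004, 0, 0.008, 0]]}}

```text
time_s: 7.62
tcp_pos: [0.4804, -0.0224, 0.0896]
eef_rot: [-1.806, -2.571, -0.001]
wrist_force: [0.6, 0.5, 2.2]
opening: 0.0002
```

```bash
python3 -c "
from h import *
st();leaf()"
```

```text
t 7.62 binder x,y 0.0003 0.0967 tipz 0.0726 toolx yaw 109.8 F b 0.8 0.3 2.2 open 0.0002 z [ 0.  0. -1.]
leaf n 169 angle pct [2.671 2.694 2.711]
```

Emit:
{"fn": "play_rows", "kwargs": {"rows": [[0.004, 0, 0.007, 0], [0.003, 0, 0.007, 0], [0.003, 0, 0.007, 0], [0.001, 0, 0.006, 0], [0.001, 0, 0.006, 0], [0, 0, 0.005, 0], [0, 0, 0, 0]]}}

```text
time_s: 8.25
tcp_pos: [0.4758, -0.0116, 0.0508]
eef_rot: [-1.805, -2.569, 0.002]
wrist_force: [-0.2, 1.5, -0.7]
opening: -0.0001
```

```bash
python3 -c "
from h import *
st();leaf()"
```

```text
t 8.25 binder x,y -0.0003 0.1084 tipz 0.0338 toolx yaw 109.8 F b 0.3 1.5 -0.7 open -0.0001 z [-0.002  0.    -1.   ]
leaf n 169 angle pct [2.984 3.031 3.052]
```

Emit:
{"fn": "play_rows", "kwargs": {"rows": [[0, 0, 0.003, 0], [0, 0, 0.002, 0], [0, 0, 0.002, 0], [0, 0, 0.001, 0], [0, 0, 0, 0], [0, 0, 0, 0]]}}

```text
time_s: 8.8
tcp_pos: [0.4764, -0.0117, 0.0442]
eef_rot: [-1.806, -2.571, 0.001]
wrist_force: [-0.0, 0.4, 0.4]
opening: -0.0
```

Emit:
{"fn": "play_rows", "kwargs": {"rows": [[0, 0, 0.001, 0], [0, 0, 0, 0], [0, 0, 0, 0]]}}

```text
time_s: 9.05
tcp_pos: [0.4765, -0.0117, 0.0432]
eef_rot: [-1.806, -2.571, 0.0]
wrist_force: [-0.2, 0.1, 0.6]
opening: 0.0001
```

Emit:
{"fn": "play_rows", "kwargs": {"rows": [[0, 0, 0.001, 0], [0, 0, 0, 0], [0, 0, 0, 0]]}}

```text
time_s: 9.3
tcp_pos: [0.4765, -0.0116, 0.0422]
eef_rot: [-1.806, -2.571, 0.0]
wrist_force: [-0.2, -0.5, -0.1]
opening: 0.0002
```

Emit:
{"fn": "play_rows", "kwargs": {"rows": [[0, 0, 0.001, 0], [0, 0, 0, 0], [0, 0, 0, 0]]}}

```text
time_s: 9.55
tcp_pos: [0.4765, -0.0116, 0.0412]
eef_rot: [-1.806, -2.571, 0.0]
wrist_force: [0.1, 0.1, -0.0]
opening: 0.0001
```

```bash
python3 -c "
from h import *
st();p,d=arm.grab_frame('top');m=arm.camera_model('top')
o=[]
for v in range(140,330):
  for u in range(290,400):
    if d[v,u]>0:
      q=w('top',(u,v),d,m);a=(q[:2]-SP)@BX;b=(q[:2]-SP)@BY
      if .06<abs(a)<.09 and .02<b<.14: o.append((b,q[2]))
      
o=np.array(o);c=np.polyfit(*o.T,1);r=abs(np.polyval(c,o[:,0])-o[:,1]);o=o[r<.004];print(len(o),np.polyfit(*o.T,1),np.median(o[:,1]))
"
```

```text
t 9.55 binder x,y 0.0003 0.1081 tipz 0.0242 toolx yaw 109.8 F b 0.2 0.1 -0.0 open 0.0001 z [-0. -0. -1.]
77 [0.19863483 0.01294452] 0.024308579292501964
```

Emit:
{"fn": "play_rows", "kwargs": {"rows": [[0, 0, 0.001, 0], [0, 0, 0, 0], [0, 0, 0, 0]]}}

```text
time_s: 9.85
tcp_pos: [0.4765, -0.0117, 0.0409]
eef_rot: [1.806, 2.571, 0.0]
wrist_force: [-2.5, 0.1, 4.9]
opening: 0.0004
```

```bash
python3 -c "
from h import *
st();p,d=arm.grab_frame('top');m=arm.camera_model('top')
G={}
for v in range(140,330):
  for u in range(290,400):
    if d[v,u]>0:
      q=w('top',(u,v),d,m);a=(q[:2]-SP)@BX;b=(q[:2]-SP)@BY
      if abs(a)<.095 and 0<b<.145 and q[2]<.06: G.setdefault((round(a/.03),round(b/.025)),[]).append(q[2])
for k in sorted(G): print(k,len(G[k]),round(float(np.median(G[k])),4),end='; ')
q=arm.grab_frame('scene')[0]
cv2.imwrite('pics/c.png',np.hstack([cv2.resize(p[150:350,270:470],(400,400)),cv2.resize(q[130:290,100:260],(400,400))]))
"
```

```text
t 9.85 binder x,y 0.0003 0.1081 tipz 0.0239 toolx yaw 109.8 F b -2.3 0.9 4.9 open 0.0004 z [ 0. -0. -1.]
(-1, 0) 21 0.0057; (-1, 1) 22 0.0237; (0, 0) 47 0.0218; (0, 1) 128 0.0244; (0, 2) 73 0.0245; (0, 3) 6 0.027; (0, 6) 3 0.021; (1, 0) 43 0.0204; (1, 1) 128 0.0241; (1, 2) 133 0.0251; (1, 3) 117 0.0254; (1, 4) 11 0.0254; (1, 5) 68 0.0244; (1, 6) 40 0.0242; (2, 0) 47 0.022; (2, 1) 128 0.024; (2, 2) 132 0.0245; (2, 3) 131 0.0247; (2, 4) 93 0.0245; (2, 5) 120 0.0244; (2, 6) 40 0.024; (3, 0) 34 0.0222; (3, 1) 86 0.0241; (3, 2) 86 0.0238; (3, 3) 89 0.0239; (3, 4) 90 0.0242; (3, 5) 88 0.024; (3, 6) 27 0.0241;
```

View pics/c.png

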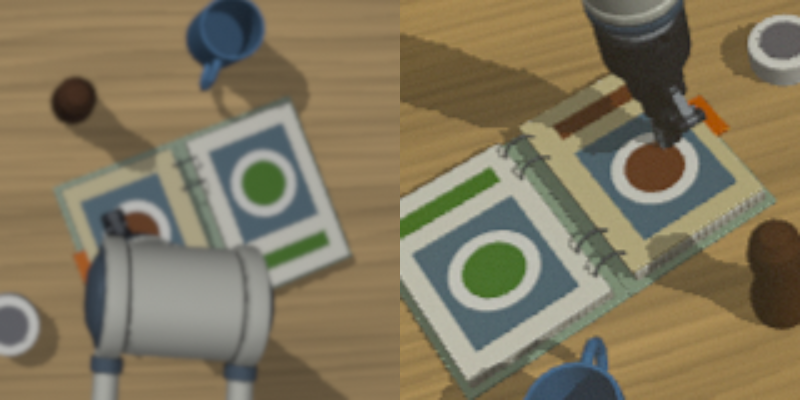

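The leaf is at the stop: its top is uniformly 24 mm above the worktop and the press is a light 4.9 N. Next I retreat straight up and check.

Emit:
{"fn": "play_rows", "kwargs": {"rows": [[0, 0, -0.004, 0], [0, 0, -0.01, 0], [0, 0, -0.025, 0], [0, 0, -0.03, 0], [0, 0, -0.03, 0], [0, 0, -0.03, 0], [0, 0, -0.03, 0], [0, 0, 0, 0]]}}

```text
time_s: 10.62
tcp_pos: [0.4787, -0.0118, 0.2074]
eef_rot: [1.8, 2.562, 0.009]
wrist_force: [0.3, 0.4, 0.9]
opening: -0.0
```

Emit:
{"fn": "play_rows", "kwargs": {"rows": [[0.03, -0.01, 0, 0], [0.03, -0.01, 0, 0], [0.03, -0.01, 0, 0], [0.03, -0.01, 0, 0], [0.03, -0.01, 0, 0], [0.03, -0.01, 0, 0], [0.03, -0.01, 0, 0], [0, 0, 0, 0]]}}

```text
time_s: 11.28
tcp_pos: [0.3368, 0.1654, 0.1999]
eef_rot: [-1.798, -2.575, -0.003]
wrist_force: [-0.1, -0.1, -0.1]
opening: -0.0002
```

```bash
python3 -c "
from h import *
st();p,d=arm.grab_frame('top');m=arm.camera_model('top')
G={}
for v in range(140,340):
  for u in range(290,400):
    if d[v,u]>0:
      q=w('top',(u,v),d,m);a=(q[:2]-SP)@BX;b=(q[:2]-SP)@BY
      if abs(a)<.095 and 0.01<b<.145 and q[2]<.06: G.setdefault(round(b/.03),[]).append(q[2])
print({k:(len(G[k]),round(float(np.median(G[k])),4)) for k in sorted(G)})
q=arm.grab_frame('scene')[0]
cv2.imwrite('pics/d.png',np.hstack([cv2.resize(p[130:350,250:470],(400,400)),cv2.resize(q[110:340,60:290],(400,400))]))
"
```

```text
t 11.28 binder x,y -0.0708 0.3221 tipz 0.1829 toolx yaw 110.1 F b -0.2 -0.1 -0.1 open -0.0002 z [ 0.     0.002 -1.   ]
{0: (167, 0.0241), 1: (980, 0.0242), 2: (991, 0.0246), 3: (1007, 0.0247), 4: (1010, 0.0246), 5: (333, 0.0241)}
```

View pics/d.png

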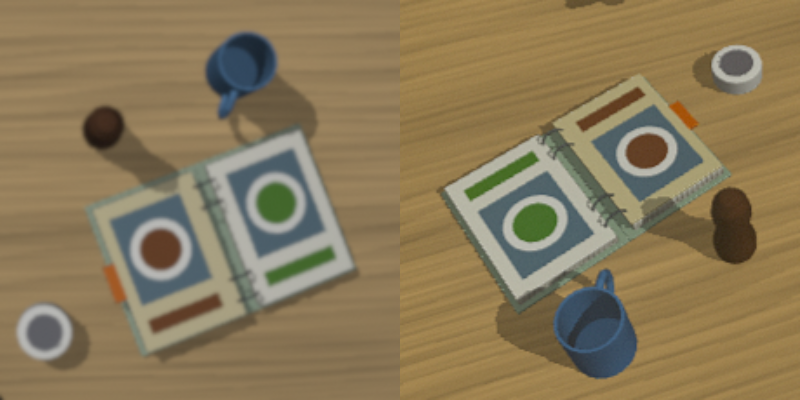

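```bash
python3 -c "
from cell import arm
print(arm.close_job())"
```

```text
the job is handed in; nothing more can be done
None
```

The leaf now lies flat on the left page stack, the next recipe (green) shows, and the job is handed in.

I kept the fingers shut, pushed the orange tab up past upright, then lowered the leaf onto the left stack with the fingertips. The highest force I read was about 5.5 N, in the last light press onto the stack. I read it only at the end of each move, so short peaks in between could have been higher.

**Last checks, after backing off:**
- **Leaf:** its top measures 24–25 mm above the worktop across its whole width. Flat at the stop would be 24 mm.
- **Other items:** the mill, mug and timer are within about a pixel of their starting places in the top view.
- **Robot:** it was touching nothing, with about 0 N at the wrist. The run took about 11.4 s of the 45 s allowed.

One check disagreed: a line fit to the leaf while the arm still blocked most of the view gave a meaningless slope. The clear-view readings above replaced it.

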